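Put the lids back on the studio pots

ROBOT

A 7-joint arm with a two-finger parallel gripper is mounted at the origin on the work surface. World frame = base frame: x ahead of the robot, y to its left, z up, the work surface at z = 0. Lengths are in m, angles in rad, forces in N, time in s.
With the tool pointing down it reaches from about 0.35 to 0.9 m from the base axis. Payload 8.1 kg.
Tool frame: the origin (TCP) lies on the centre line of the jaws, within the pads' length; the fingertips stand arm.tips_ahead ahead of it and the grasp point (between the pads) lies 8 mm behind it (arm.tips_ahead is the distance from the TCP to the fingertips, in m); z points along the fingers, y is the direction in which the jaws open and shut (so a half turn about z gives the same grasp; the last joint's range is limited). The gripper opens to 92 mm and grips with 3 to 60 N. Pads are 19 mm wide; open, the fingers measure 130 mm over their backs; the gripper's body (75 mm by 190 mm) begins 47 mm behind the grasp point.
Start: joints at [1.078, 0.434, 0.025, 1.573, -0.012, 1.134, -0.075], TCP at [0.237, -0.578, 0.238] pointing down, gripper open.
Joint ranges: [-2.62, 2.62], [-0.44, 2.09], [-1.27, 1.32], [0.08, 2.57], [-1.32, 4.46], [0.12, 2], [-2.74, 2.74]. Speed limits (rad/s): [2.22, 2.22, 3.01, 3.01, 3.14, 3.14, 3.14].

INTERFACE

Orientations are given as a rotation vector (axis times angle).
In Python, from cell import arm gives the robot as it stands. The module is installed in compiled form; this text tells all that it offers.
- The arm moves only by the tool jog_arm, never from a script. Its argument "moves" is a list of rows, each an object with "twist": the turn, a rotation vector about the tool's x, y, z in units of 10 degrees (1.0 is 10 degrees), a list of three; "xyz": the shift along the tool's x, y, z in units of 60 mm (1.0 is 60 mm), a list of three; "grip": the closure, from -1 (fully open) to 1 (shut). A call has 1 to 5 rows; each row is the pose to reach, as a shift and turn from the pose commanded when the call began, along the tool's axes at that moment; what a row does not reach only later rows make up. A row lasts 1/8 s, in which the tool goes at most 62.5 mm and 10.7 degrees, less where a joint would pass 70% of its speed; a pose out of reach is approached as far as the arm can. A call with a gripper value outside its range is refused whole. The fingers move at their own pace and stop on an object; "force" is the grip in N (left out, the last holds). Time passes only in rows, so rows that repeat a pose let the fingers close. It gives the time, the measured TCP pose, the force and the opening at its end, in the units of the state.
- arm.observe(): the state, without advancing time (a new reading comes with each control period).
- arm.get_image(name): name is "scene" or "top" or "wrist"; returns the picture (420x560x3 uint8, blue, green, red); there is no depth.
- arm.camera_params(name): a dict with "mtx" (3x3 intrinsics, pixels), "k1" (the pictures are not rectified: a ray, as slopes to the right and down, at radius r is drawn at 1 + k1 r^2 times it, then the intrinsics apply), "T" (4x4, takes a point from camera to world coordinates); the wrist camera has in their place "T_tool_cam" (4x4, takes a point from camera to tool coordinates, whose origin is the TCP and whose axes are the flange's). Camera axes: x right, y down, z forward; pixel columns grow to the right and rows downward; lengths in m; the calibration is good to about 2 mm. A picture is of the moment at which its call begins: read the wrist's pose just before it. camera_params takes no time and is no camera call.
- arm.sign_off(): hands the job in, once; it reports no verdict.
The state is a dict: "clock": time; "joints": joint angles; "dq": joint speeds; "joint_efforts": joint torques, N m; "position": TCP position; "ee_rot": TCP orientation; "force": force on the tool from outside, world axes, zero at the start; "ft_torque": the same for the moment, N m; "width": opening from 0.0 (shut) to 1.0 (fully open).
Only numpy, scipy, OpenCV 4.12 (cv2) and the standard library are available. Lean on these libraries where they do the work, as an engineer would, in place of code of your own. Each camera call takes 0.05 s, during which the arm holds its last target. There are 200 camera calls.

TASK

The four washed white pots stand open while their four wooden lids lie in one pile on the table: take the pile apart and lay each lid flat, centred and squared up on the mouth of the pot of its own shape and size (oblong on oblong, big round on the wide round mouth, square on the square mouth, small round on the narrow round mouth). Leave the pots standing where they are, and do not knock over the brush jar or the spray bottle.

Things in the scene. Friction and masses are not known exactly. Their poses are not given: they have to be found in the camera images.
- lid_oblong: Bottom lid of the pile: oblong dark wooden lid with a thin steel band round its edge, 14 mm thick; origin at the centre of its underside, z up. 62 mm along its x, 110 mm along its y, about 70 g.
- lid_round: Second lid of the pile, lying on the oblong one: round dark wooden lid with a thin steel band round its edge, 14 mm thick; origin at the centre of its underside, z up. 60 mm in diameter, about 35 g.
- lid_square: Third lid of the pile, lying on the big round one: square dark wooden lid with a thin steel band round its edge, 14 mm thick; origin at the centre of its underside, z up. 44 by 44 mm along its x and y, about 25 g.
- lid_small: Top lid of the pile, lying on the square one: small round dark wooden lid with a thin steel band round its edge, 14 mm thick; origin at the centre of its underside, z up. 32 mm in diameter, about 15 g.
- pot_oblong: Oblong white stoneware pot, empty and open, loose on the table, origin at the centre of its underside, z up; the mouth is centred above the origin. A straight-sided trough 52 mm along its x, 100 mm along its y, rim 52 mm above the origin, walls 3 mm; its lid is to rest on the rim with its long side along the pot's y. About 0.4 kg.
- pot_round: Round white stoneware pot, empty and open, loose on the table, origin at the centre of its underside, z up; the mouth is centred above the origin. 66 mm in diameter, tapering above 45 mm height to a rim of 50 mm outer and 44 mm inner diameter, 70 mm above the origin. About 0.38 kg.
- pot_square: Square white stoneware pot, empty and open, loose on the table, origin at the centre of its underside, z up; the mouth is centred above the origin. Body 64 by 64 mm and 44 mm high with a square neck on it, 34 by 34 mm outside and 28 by 28 mm inside, rim 62 mm above the origin, all sides along the pot's x and y. About 0.4 kg.
- pot_small: Small-mouthed round white stoneware pot, empty and open, loose on the table, origin at the centre of its underside, z up; the mouth is centred above the origin. Squat body 58 mm in diameter, straight to 26 mm height, then sloping in to a neck of 24 mm outer and 18 mm inner diameter from 40 mm height; rim 58 mm above the origin. About 0.3 kg.
- brush_jar: Bystander: grey plastic jar, 72 mm in diameter and 90 mm high, with three brushes standing in it up to 190 mm high; loose, not to be knocked over. Origin at the centre of its underside, z up.
- spray_bottle: Bystander: blue spray bottle, 68 mm in diameter, white spray head 75 mm long on top, 176 mm high in all; loose, not to be knocked over. Origin at the centre of its underside, z up.
Mind the look-alikes: they are no part of the job. What is shaped like the lid_oblong but green is not meant. Leave any red look-alike of the lid_round alone.

How it is judged:
At the end, for the whole second after the job is handed in: Each lid lies at rest and released on the pot of its own shape and size: centre within 8 mm of the pot's axis, flat on the rim (height within 4 mm, tilt under 0.08 rad), the oblong and the square lid squared up with their pots within 0.2 rad; the pots upright (horizontal distance between lid_oblong and pot_oblong below 0.008 m and z of lid_oblong in the frame of pot_oblong between 0.048 and 0.056 m and angle between each of lid_oblong, pot_oblong, lid_round, pot_round, lid_square, pot_square, lid_small, pot_small's own z axis and vertical below 0.08 rad and linear speed of each of lid_oblong, lid_round, lid_square, lid_small below 0.02 m/s and angle between the y axis of lid_oblong and the y axis of pot_oblong, either way round below 0.2 rad and horizontal distance between lid_round and pot_round below 0.008 m and z of lid_round in the frame of pot_round between 0.066 and 0.074 m and horizontal distance between lid_square and pot_square below 0.008 m and z of lid_square in the frame of pot_square between 0.058 and 0.066 m and (angle between the x axis of lid_square and the x axis of pot_square, either way round below 0.2 rad or angle between the x axis of lid_square and the y axis of pot_square, either way round below 0.2 rad) and horizontal distance between lid_small and pot_small below 0.008 m and z of lid_small in the frame of pot_small between 0.054 and 0.062 m); the robot touches nothing.
It fails at once if a pot is pushed more than 30 mm from where it stood, or tipped (distance of any of pot_oblong, pot_round, pot_square, pot_small from where it was at the start of the episode above 0.03 m or angle between any of pot_oblong, pot_round, pot_square, pot_small's own z axis and vertical above 0.4 rad).
It fails at once if the brush jar or the spray bottle is knocked over (angle between any of brush_jar, spray_bottle's own z axis and vertical above 0.6 rad).
It also fails if it takes over 106 s, if anything falls off the work surface, if the arm or the gripper's body presses on something with over 40 N, if the wrist force passes 120 N, or if a joint passes its speed limit or range.

## Working session

There is one attempt and no reset: what is moved stays moved. The work goes in short steps, Python scripts to look and compute and a tool call to move; the robot and the scene stay as the last step left them, time stands still between calls to the robot, and variables do not carry over. Pictures are saved under pics/ and viewed, about 12 in all and at most 16, crops included, and the job is handed in when it is done.

Besides the shell and the picture viewer there is one more tool, called after "Emit:" as a command line: name --argument value ..., lists and objects as JSON in quotes. jog_arm: Moves the arm, as the interface text tells. Its arguments: {"type":"object","properties":{"moves":{"type":"array","items":{"type":"object","properties":{"twist":{"type":"array","items":{"type":"number"}},"xyz":{"type":"array","items":{"type":"number"}},"grip":{"type":"number"}}}},"force":{"type":"number"}},"required":["moves"]}

```bash
mkdir -p pics
python3 - <<'E'
from cell import arm
import cv2, numpy as np
print(arm.observe()); print(arm.tips_ahead)
for n in ("scene","top","wrist"):
    p=arm.camera_params(n); print(n,{k:np.round(v,4).tolist() for k,v in p.items()})
    if n!="wrist": cv2.imwrite(f"pics/{n}0.png",arm.get_image(n))
E
```

```text
{'clock': 0.0, 'joints': array([ 1.07841547,  0.43522301,  0.02496214,  1.57407871, -0.01160237,
        1.13400084, -0.07513907]), 'dq': array([ 1.16074008e-04, -7.65209829e-04,  8.59273063e-04,  1.83565253e-03,
        1.21118404e-03,  6.68291817e-05, -4.26169625e-04]), 'joint_efforts': array([-6.16654706e-04, -6.67851305e+01,  9.84556787e-01, -3.14456642e+01,
       -6.05618418e-02,  4.30347549e-02,  1.64897465e-04]), 'position': array([ 0.23726148, -0.57768797,  0.23695193]), 'ee_rot': array([-3.08067427e+00, -6.07952850e-01,  6.82734552e-04]), 'force': array([-0.49002948,  0.41241896,  0.132113  ]), 'ft_torque': array([-0.04933594,  0.01296457, -0.00970002]), 'width': 1.0016648655029812}
0.011
scene {'mtx': [[470.9213, 0.0, 274.7963], [0.0, 470.9213, 205.2476], [0.0, 0.0, 1.0]], 'k1': -0.0965, 'T': [[0.6071, 0.5725, -0.5511, 1.2221], [0.7945, -0.4524, 0.4052, -0.5334], [-0.0173, -0.6838, -0.7295, 1.0309], [0.0, 0.0, 0.0, 1.0]]}
top {'mtx': [[416.146, 0.0, 282.4166], [0.0, 416.146, 212.0643], [0.0, 0.0, 1.0]], 'k1': -0.0843, 'T': [[0.0152, -0.9901, 0.1397, 0.3534], [-0.9996, -0.012, 0.024, -0.0193], [-0.0221, -0.14, -0.9899, 0.9264], [0.0, 0.0, 0.0, 1.0]]}
wrist {'mtx': [[328.6479, 0.0, 274.5521], [0.0, 328.6479, 207.7973], [0.0, 0.0, 1.0]], 'k1': -0.079, 'T_tool_cam': [[0.0003, -0.9525, -0.3047, 0.0829], [1.0, 0.0003, 0.0002, -0.0011], [-0.0001, -0.3047, 0.9525, -0.1474], [0.0, 0.0, 0.0, 1.0]]}
```

View pics/top0.png

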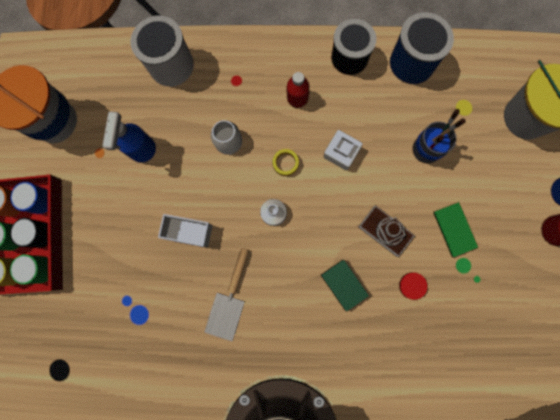

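View pics/scene0.png

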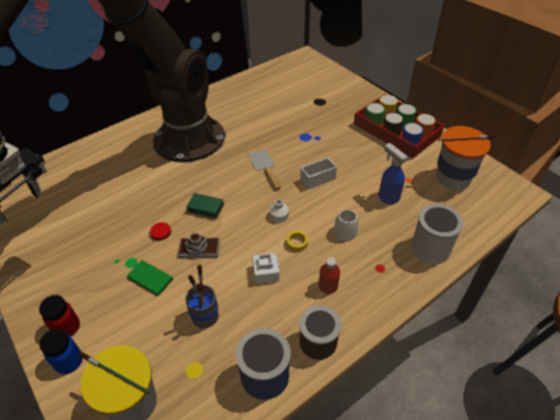

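The top view shows the following:
- **Pots:** oblong at (185,232), small at (274,212), round at (227,136), square at (344,148).
- **Pile:** at (388,231).
- **Look-alikes:** green plates at (455,229) and (346,285), and a red disc at (413,286). None of these are dark wood, so they stay out of the job.
- **Bystanders:** the spray bottle is at (135,140). The jar is around (435,142).

The scene view agrees, with the pile at (197,244).

```bash
cat > h.py <<'E'
from cell import arm
import cv2, numpy as np
from scipy.spatial.transform import Rotation as Rot
def cam(n):
    p=arm.camera_params(n)
    if n!="wrist": return p["mtx"],p["k1"],p["T"]
    s=arm.observe(); T=np.eye(4); T[:3,:3]=Rot.from_rotvec(s["ee_rot"]).as_matrix(); T[:3,3]=s["position"]
    return p["mtx"],p["k1"],T@p["T_tool_cam"]
def proj(C,P):
    K,k,T=C; P=np.atleast_2d(P); q=(P-T[:3,3])@T[:3,:3]; s=q[:,:2]/q[:,2:]
    s=s*(1+k*(s**2).sum(1,keepdims=True)); return s@K[:2,:2].T+K[:2,2]
def pix(C,uv,z):
    K,k,T=C; d=(np.atleast_2d(uv)-K[:2,2])/np.diag(K)[:2]; s=d.copy()
    for _ in range(20): s=d/(1+k*(s**2).sum(1,keepdims=True))
    r=np.c_[s,np.ones(len(s))]@T[:3,:3].T
    return T[:3,3]+r*((z-T[2,3])/r[:,2])[:,None]
def goal(p,yaw):
    s=arm.observe(); R0=Rot.from_rotvec(s["ee_rot"]); Rt=Rot.from_euler("z",yaw)*Rot.from_euler("x",np.pi)
    return R0.inv().apply(np.array(p)-s["position"])/.06, np.degrees((R0.inv()*Rt).as_rotvec())/10
def show(p,yawdeg):
    """prints xyz, twist; tool x axis at yaw in world; jaws along yaw-90"""
    x,t=goal(p,np.radians(yawdeg)); print("xyz",np.round(x,2).tolist(),"twist",np.round(t,2).tolist())
E
python3 - <<'E'
from h import *
C=cam("top")
for n,uv,z in [("pile",(388,231),.05),("oblong",(185,229),.052),("small",(273,210),.058),("round",(225,133),.07),("square",(344,148),.062),("spray",(137,145),.05),("jar",(432,148),.05),("red",(413,286),.01)]:
    print(n,np.round(pix(C,uv,z)[0],3))
show((.33,-.12,.36),0)
E
```

```text
pile [ 0.439 -0.222  0.05 ]
oblong [0.438 0.209 0.052]
small [0.48  0.022 0.058]
round [0.645 0.128 0.07 ]
square [ 0.616 -0.128  0.062]
spray [0.624 0.328 0.05 ]
jar [ 0.622 -0.323  0.05 ]
red [ 0.323 -0.284  0.01 ]
xyz [4.33, -6.47, -2.04] twist [-0.01, 0.0, 2.23]
```

Run:
```python
from h import *
show((.47,-.17,.27),0)
```

```text
xyz [6.17, -4.81, -0.54] twist [-0.01, 0.0, 2.23]
```

Emit:
jog_arm --moves '[{"xyz": [6.17, -4.81, -0.54], "twist": [0, 0, 2.2], "grip": -1}, {"xyz": [6.17, -4.81, -0.54], "twist": [0, 0, 2.2], "grip": -1}, {"xyz": [6.17, -4.81, -0.54], "twist": [0, 0, 2.2], "grip": -1}, {"xyz": [6.17, -4.81, -0.54], "twist": [0, 0, 2.2], "grip": -1}, {"xyz": [6.17, -4.81, -0.54], "twist": [0, 0, 2.2], "grip": -1}]'

```text
clock: 0.72
position: [0.3919, -0.3068, 0.2592]
ee_rot: [3.142, 0.009, -0.0]
force: [0.7, 0.5, 1.0]
width: 1.0
```

Run:
```python
from h import *
print(arm.observe()["position"],arm.observe()["ee_rot"])
show((.47,-.17,.27),0)
```

```text
[ 0.39194879 -0.30680798  0.2591732 ] [ 3.14154631e+00  9.08001165e-03 -1.52498079e-04]
xyz [1.31, -2.27, -0.18] twist [0.0, 0.0, 0.03]
```

Emit:
jog_arm --moves '[{"xyz": [1.31, -2.27, -0.18]}, {"xyz": [1.31, -2.27, -0.18]}, {"xyz": [1.31, -2.27, -0.18]}, {"xyz": [1.31, -2.27, -0.18]}]'

```text
invalid input at $.moves[0]: expected keys twist, xyz, grip
```

Run:
```python
from h import *
import pickle
print(arm.observe()["position"],arm.observe()["ee_rot"])
C=cam("wrist"); im=arm.get_image("wrist"); pickle.dump((C,im),open("A.pkl","wb"))
for n,P in [("pile",(.439,-.222,.05)),("square",(.616,-.128,.062))]: print(n,proj(C,P))
cv2.imwrite("pics/A.png",im)
show((.53,.12,.27),0)
```

```text
[ 0.39194879 -0.30680798  0.2591732 ] [ 3.14154631e+00  9.08001165e-03 -1.52498079e-04]
pile [[196.76704289 137.65655938]]
square [[ 88.51299657 -46.05480505]]
xyz [2.32, -6.94, -0.14] twist [-0.02, -0.02, 0.09]
```

View pics/A.png

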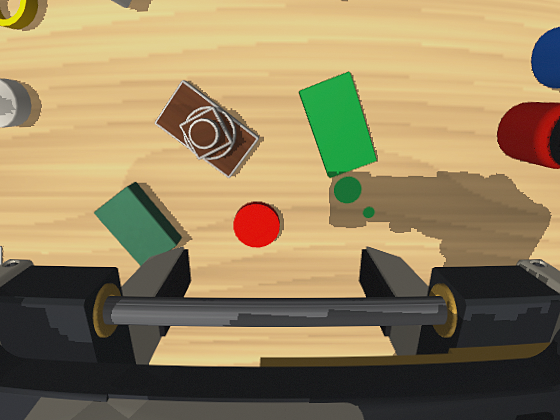

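Emit:
jog_arm --moves '[{"xyz": [1.31, -5.3, -1.2], "twist": [0, 0, 0], "grip": -1}, {"xyz": [1.31, -5.3, -1.2], "twist": [0, 0, 0], "grip": -1}, {"xyz": [1.31, -5.3, -1.2], "twist": [0, 0, 0], "grip": -1}, {"xyz": [1.31, -5.3, -1.2], "twist": [0, 0, 0], "grip": -1}, {"xyz": [1.31, -5.3, -1.2], "twist": [0, 0, 0], "grip": -1}]'

```text
clock: 1.4
position: [0.4629, -0.0105, 0.3266]
ee_rot: [3.141, 0.009, 0.0]
force: [1.1, -0.4, 0.7]
width: 1.0
```

Emit:
jog_arm --moves '[{"xyz": [0.0, -0.3, 0.0], "twist": [0, 0, 0], "grip": -1}, {"xyz": [0.0, -0.3, 0.0], "twist": [0, 0, 0], "grip": -1}]'

```text
clock: 1.65
position: [0.4626, 0.0071, 0.326]
ee_rot: [-3.141, -0.014, 0.001]
force: [0.5, -0.8, -0.0]
width: 1.004
```

Run:
```python
from h import *
import pickle
print(arm.observe()["position"],arm.observe()["ee_rot"])
C=cam("wrist"); im=arm.get_image("wrist"); pickle.dump((C,im),open("B.pkl","wb"))
cv2.imwrite("pics/B.png",im)
```

```text
[0.46261913 0.00709141 0.32601078] [-3.14139918e+00 -1.41044492e-02  8.01951388e-04]
```

View pics/B.png

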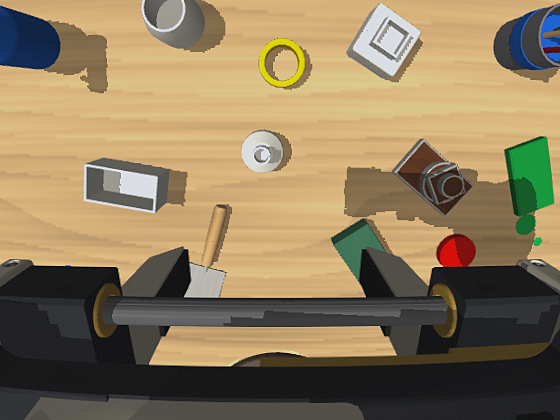

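View B shows oblong pot (125,186), small pot (262,152), round pot (175,20, cut off), square pot (385,40) and pile (435,178). In view A the pile is at (207,130), and it is the only dark-wood item with steel bands. The green plates and the red disc are clearly different. Next I fit the poses by matching model outlines to image edges.

```bash
cat > fit.py <<'E'
from h import *
import pickle
from scipy.optimize import differential_evolution, minimize
from scipy.ndimage import map_coordinates
t=np.linspace(0,2*np.pi,90,endpoint=False)
circ=lambda r,z: np.c_[r*np.cos(t),r*np.sin(t),0*t+z]
def rect(a,b,z):
    s=np.linspace(-1,1,30); o=np.ones(30); p=np.r_[np.c_[s,o],np.c_[s,-o],np.c_[o,s],np.c_[-o,s]]
    return np.c_[p*[a/2,b/2],0*p[:,0]+z]
M=dict(pot_oblong=np.r_[rect(.052,.1,.052),rect(.046,.094,.052)],pot_round=np.r_[circ(.025,.07),circ(.022,.07)],
 pot_square=np.r_[rect(.034,.034,.062),rect(.028,.028,.062),rect(.064,.064,.044)],
 pot_small=np.r_[circ(.012,.058),circ(.009,.058)],
 lid_oblong=rect(.062,.11,.014),lid_round=circ(.03,.028),lid_square=rect(.044,.044,.042),lid_small=circ(.016,.056))
def dt(im):
    e=cv2.Canny(cv2.resize(im,None,fx=2,fy=2,interpolation=cv2.INTER_CUBIC),60,140)
    return cv2.distanceTransform(255-e,cv2.DIST_L2,5)/2
def fit(views,m,x0,r=.02,yaw=None,cap=4.):
    m=M[m] if isinstance(m,str) else m; D=[(C,dt(im)) for C,im in views]
    def f(q):
        c,s=np.cos(q[2]),np.sin(q[2]); P=m@np.array([[c,s,0],[-s,c,0],[0,0,1]])+[q[0],q[1],0]
        v=0
        for C,d in D:
            uv=proj(C,P); v+=np.minimum(map_coordinates(d,[uv[:,1]*2,uv[:,0]*2],order=1,cval=cap),cap).mean()
        return v/len(D)
    y=(-np.pi/2,np.pi/2) if yaw is None else (yaw-.3,yaw+.3)
    q=differential_evolution(f,[(x0[0]-r,x0[0]+r),(x0[1]-r,x0[1]+r),y],seed=1,tol=1e-6,maxiter=150)
    return q.x,q.fun
def draw(C,im,items,scale=3):
    o=cv2.resize(im,None,fx=scale,fy=scale,interpolation=cv2.INTER_CUBIC)
    for m,q in items:
        c,s=np.cos(q[2]),np.sin(q[2]); P=M[m]@np.array([[c,s,0],[-s,c,0],[0,0,1]])+[q[0],q[1],0]
        for u,v in proj(C,P): cv2.circle(o,(int(round((u+.5)*scale)),int(round((v+.5)*scale))),1,(0,255,255) if "lid" in m else (255,0,255),-1)
    return o
E
python3 - <<'E'
from fit import *
A=pickle.load(open("A.pkl","rb")); B=pickle.load(open("B.pkl","rb")); T=(cam("top"),cv2.imread("pics/top0.png"))
g=dict(pot_oblong=(.438,.209),pot_small=(.48,.022),pot_round=(.645,.128),pot_square=(.616,-.128))
for k in M: g.setdefault(k,(.439,-.222))
res={}
for k,x0 in g.items():
    V=dict(A=[A],B=[B],T=[T]) if "lid" in k else dict(B=[B],T=[T])
    for n,v in V.items():
        q,c=fit(v,k,x0); res[k,n]=q; print(k,n,np.round(q,4),round(c,2))
pickle.dump(res,open("res.pkl","wb"))
oa=draw(*A,[(k,res[k,"A"]) for k in M if "lid" in k],5)[350:950,700:1400]
ob=draw(*B,[(k,res[k,"B"]) for k in M if "pot" in k],2)[:460,140:900]
cv2.imwrite("pics/fA.png",oa); cv2.imwrite("pics/fB.png",ob)
E
```

```text
pot_oblong B [ 0.4354  0.2161 -0.1719] 0.46
pot_oblong T [ 0.436   0.2127 -0.1822] 0.56
pot_small B [ 0.4813  0.0253 -1.4788] 0.31
pot_small T [ 0.4815  0.02   -0.9972] 0.6
pot_round B [0.649  0.1344 0.8551] 1.59
pot_round T [ 0.6487  0.1314 -0.2378] 0.45
pot_square B [ 0.6212 -0.1264  1.0486] 0.58
pot_square T [ 0.6206 -0.1295  1.0453] 0.51
lid_oblong A [ 0.4445 -0.2262 -0.6415] 0.41
lid_oblong B [ 0.4434 -0.2244 -0.6528] 0.41
lid_oblong T [ 0.4399 -0.2279 -0.6546] 0.35
lid_round A [ 0.4416 -0.2308 -1.1793] 0.22
lid_round B [ 0.4418 -0.2314 -0.157 ] 0.23
lid_round T [ 0.4412 -0.232  -0.6606] 0.57
lid_square A [ 0.4446 -0.2383 -0.323 ] 0.48
lid_square B [ 0.4425 -0.2305 -1.1028] 0.3
lid_square T [ 0.4394 -0.2388  0.8075] 0.46
lid_small A [ 0.4435 -0.2302 -0.8796] 0.26
lid_small B [ 0.4434 -0.2307  0.093 ] 0.18
lid_small T [ 0.4247 -0.2106 -0.7116] 0.5
```

View pics/fA.png

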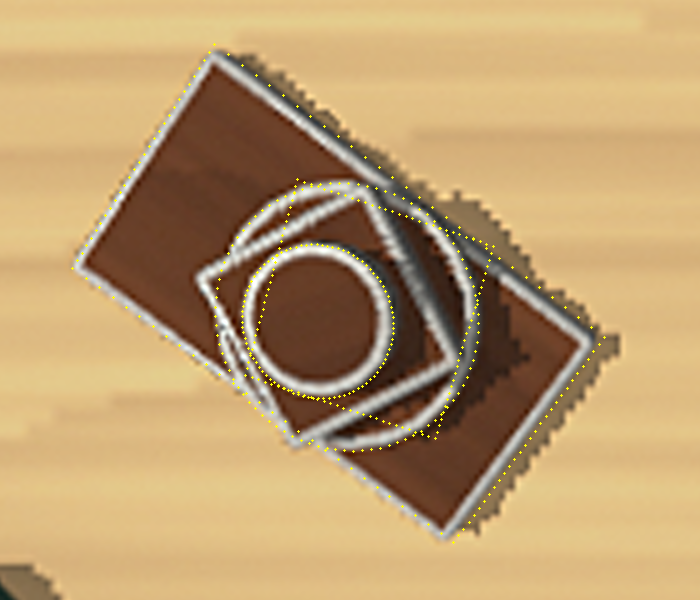

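View pics/fB.png

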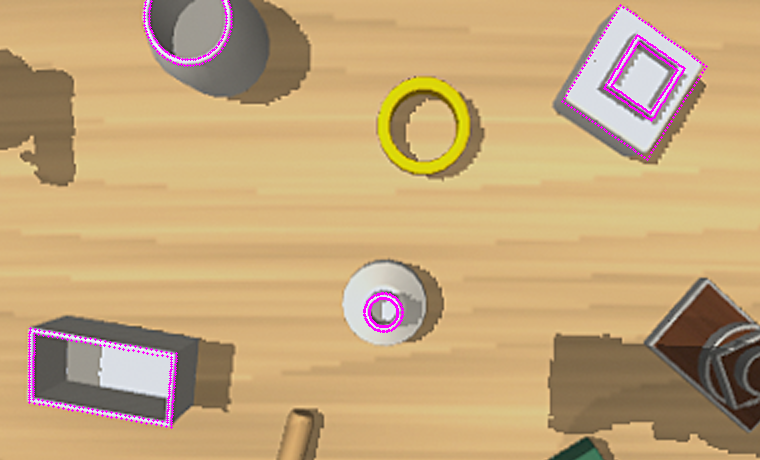

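View fA: the oblong lid, big round lid and small lid fits sit on their bands. The square lid fit from A is wrong, so I use B's instead. View fB: all four pot fits sit on the rims. Now I go for the small lid.

Run:
```python
from h import *
show((.4434,-.2303,.12),50)
```

```text
xyz [-0.34, 3.92, 3.43] twist [0.0, 0.01, -4.96]
```

Emit:
jog_arm --moves '[{"xyz": [-0.34, 3.92, 3.43], "twist": [0, 0, -4.96], "grip": -0.1}, {"xyz": [-0.34, 3.92, 3.43], "twist": [0, 0, -4.96], "grip": -0.1}, {"xyz": [-0.34, 3.92, 3.43], "twist": [0, 0, -4.96], "grip": -0.1}, {"xyz": [-0.34, 3.92, 3.43], "twist": [0, 0, -4.96], "grip": -0.1}, {"xyz": [-0.34, 3.92, 3.43], "twist": [0, 0, -4.96], "grip": -0.1}]' --force 8

```text
clock: 2.33
position: [0.4425, -0.2304, 0.1213]
ee_rot: [2.846, 1.329, -0.001]
force: [1.9, -0.5, 0.1]
width: 0.557
```

Run:
```python
from h import *
print(arm.observe()["width"])
show((.4434,-.2303,.056),50)
```

```text
0.5574940940960643
xyz [0.01, 0.01, 1.09] twist [0.0, 0.01, 0.01]
```

Emit:
jog_arm --moves '[{"xyz": [0, 0, 0.6], "twist": [0, 0, 0], "grip": -0.1}, {"xyz": [0, 0, 1.09], "twist": [0, 0, 0], "grip": -0.1}, {"xyz": [0, 0, 1.09], "twist": [0, 0, 0], "grip": 0.5}, {"xyz": [0, 0, 1.09], "twist": [0, 0, 0], "grip": 0.6}, {"xyz": [0, 0, 1.09], "twist": [0, 0, 0], "grip": 0.6}]' --force 8

```text
clock: 2.95
position: [0.4442, -0.2272, 0.0584]
ee_rot: [2.847, 1.325, 0.001]
force: [-0.7, -0.2, -0.4]
width: 0.345
```

Run:
```python
from h import *
s=arm.observe();print(s["width"]*.092,s["position"],s["force"])
```

```text
0.031780143025801046 [ 0.44419012 -0.22722563  0.05837266] [-0.69390398 -0.19453894 -0.38138899]
```

Emit:
jog_arm --moves '[{"xyz": [0, 0, -0.8], "twist": [0, 0, 0], "grip": 0.6}, {"xyz": [0, 0, -1.6], "twist": [0, 0, 0], "grip": 0.6}, {"xyz": [0, 0, -1.6], "twist": [0, 0, 0], "grip": 0.6}]'

```text
clock: 3.32
position: [0.4463, -0.2276, 0.1576]
ee_rot: [2.842, 1.324, 0.008]
force: [-0.3, -0.1, -0.8]
width: 0.345
```

Run:
```python
from fit import *
s=arm.observe();print(s["width"]*.092,s["position"])
C=cam("wrist"); im=arm.get_image("wrist"); Tt=(cam("top"),arm.get_image("top"))
pickle.dump((C,im,Tt,s),open("H.pkl","wb"))
zt=s["position"][2]-.0024
g=s["position"][:2]
for n,v in (("W",(C,im)),("T",Tt)):
    q,c=fit([v],circ(.016,zt),g,.012); print(n,q[:2],c, "tool", Rot.from_rotvec(s["ee_rot"]).inv().apply([*(q[:2]-g),0]))
cv2.imwrite("pics/H.png",np.hstack([cv2.resize(im,(400,300)),cv2.resize(Tt[1][180:300,310:470],(400,300))]))
show((.4814,.0227,.16),50)
```

```text
0.03171640569056247 [ 0.44632368 -0.22759723  0.15764545]
W [ 0.44435393 -0.228551  ] 0.7397153973579407 tool [-1.99771661e-03 -8.93640441e-04 -1.10505036e-05]
T [ 0.45012309 -0.22570678] 0.8477221131324768 tool [3.89218990e-03 1.69106669e-03 2.11425788e-05]
xyz [3.58, -2.2, -0.1] twist [0.01, -0.0, -0.01]
```

View pics/H.png

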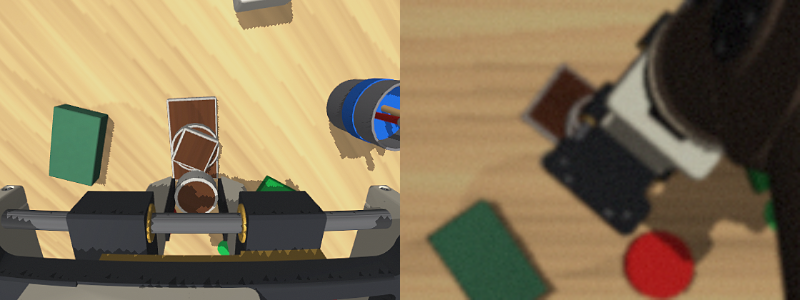

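The small lid is held between the jaws, and the square and round lids are undisturbed beneath. I'll measure the small pot from closer and with a different yaw.

Emit:
jog_arm --moves '[{"xyz": [2.2, -2.2, -0.1], "twist": [0, 0, 0], "grip": 0.6}, {"xyz": [2.2, -2.2, -0.1], "twist": [0, 0, 0], "grip": 0.6}, {"xyz": [2.2, -2.2, -0.1], "twist": [0, 0, 0], "grip": 0.6}, {"xyz": [2.2, -2.2, -0.1], "twist": [0, 0, 0], "grip": 0.6}, {"xyz": [2.2, -2.2, -0.1], "twist": [0, 0, 0], "grip": 0.6}]'

```text
clock: 4.05
position: [0.4273, -0.0412, 0.1587]
ee_rot: [-2.847, -1.327, 0.002]
force: [0.0, -1.3, -1.1]
width: 0.345
```

Run:
```python
from fit import *
s=arm.observe();print(s["width"]*.092,s["position"])
V=(cam("wrist"),arm.get_image("wrist"))
pickle.dump(V,open("S.pkl","wb"))
q,c=fit([V],"pot_small",(.4814,.0227),.015); print(q,c)
print(fit([V],circ(.016,s["position"][2]-.0024),s["position"][:2],.01))
```

```text
0.03174628753257524 [ 0.42733685 -0.0411502   0.15865059]
[0.48153903 0.02520208 0.45846116] 0.77794373
(array([ 0.42545608, -0.04224011, -0.42193344]), np.float32(0.79506046))
```

Run:
```python
from h import *
show((.483,.0271,.1),50)
```

```text
xyz [1.48, -0.03, 0.98] twist [-0.0, 0.01, -0.01]
```

Emit:
jog_arm --moves '[{"xyz": [1.48, -0.03, 0.3], "twist": [0, 0, 0], "grip": 0.6}, {"xyz": [1.48, -0.03, 0.98], "twist": [0, 0, 0], "grip": 0.6}, {"xyz": [1.48, -0.03, 0.98], "twist": [0, 0, 0], "grip": 0.6}, {"xyz": [1.48, -0.03, 0.98], "twist": [0, 0, 0], "grip": 0.6}]'

```text
clock: 4.6
position: [0.4834, 0.0266, 0.1003]
ee_rot: [2.849, 1.323, -0.003]
force: [-0.3, -0.4, -0.2]
width: 0.341
```

Run:
```python
from h import *
print(arm.observe()["position"],arm.observe()["ee_rot"])
show((.483,.0271,.0755),50)
```

```text
[0.48335155 0.02659669 0.10027756] [ 2.84937881e+00  1.32290514e+00 -2.63966482e-03]
xyz [0.0, -0.01, 0.41] twist [-0.0, 0.01, -0.02]
```

Emit:
jog_arm --moves '[{"xyz": [0, 0, 0.3], "twist": [0, 0, 0], "grip": 0.6}, {"xyz": [0, 0, 0.4], "twist": [0, 0, 0], "grip": 0.6}, {"xyz": [0, 0, 0.4], "twist": [0, 0, 0], "grip": 0.6}]'

```text
clock: 4.97
position: [0.4837, 0.0274, 0.077]
ee_rot: [2.848, 1.324, 0.0]
force: [0.6, 0.7, 0.1]
width: 0.347
```

Run:
```python
from h import *
print(arm.observe()["position"],arm.observe()["force"])
show((.483,.0271,.0755),50)
```

```text
[0.4836572  0.0273674  0.07702843] [0.56281691 0.69639469 0.07276677]
xyz [-0.01, -0.01, 0.03] twist [0.0, 0.0, -0.01]
```

Emit:
jog_arm --moves '[{"xyz": [0, 0, 0.03], "twist": [0, 0, 0], "grip": 0.6}, {"xyz": [0, 0, 0.03], "twist": [0, 0, 0], "grip": 0.5}, {"xyz": [0, 0, 0.03], "twist": [0, 0, 0], "grip": 0.2}, {"xyz": [0, 0, 0.03], "twist": [0, 0, 0], "grip": -0.1}, {"xyz": [0, 0, 0.03], "twist": [0, 0, 0], "grip": -0.2}]'

```text
clock: 5.6
position: [0.4837, 0.0283, 0.0747]
ee_rot: [2.848, 1.326, 0.0]
force: [-0.3, 0.4, -0.5]
width: 0.563
```

Emit:
jog_arm --moves '[{"xyz": [0, 0, -0.5], "twist": [0, 0, 0], "grip": -0.2}, {"xyz": [0, 0, -1.3], "twist": [0, 0, 0], "grip": -0.2}, {"xyz": [-1.3, 0, -1.5], "twist": [0, 0, 0], "grip": -0.2}, {"xyz": [-1.3, 0, -1.5], "twist": [0, 0, 0], "grip": -0.2}, {"xyz": [-1.3, 0, -1.5], "twist": [0, 0, 0], "grip": -0.2}]'

```text
clock: 6.22
position: [0.433, -0.0323, 0.1649]
ee_rot: [2.849, 1.323, 0.0]
force: [0.0, -0.4, 0.6]
width: 0.602
```

Run:
```python
from fit import *
V=(cam("wrist"),arm.get_image("wrist"))
q,c=fit([V],circ(.016,.072),(.4814,.0252),.015); print(q,c)
q2,c2=fit([V],circ(.029,.026),(.4814,.0252),.015); print(q2,c2)
o=draw(V[0],V[1],[],2); 
for P,col in ((circ(.016,.072)+[*q[:2],0],(0,255,255)),(circ(.029,.026)+[.4814,.0252,0],(255,0,255))):
    for u,v in proj(V[0],P)*2+1: cv2.circle(o,(int(u),int(v)),1,col,-1)
u,v=(proj(V[0],[(.4814,.0252,.06)])[0]*2).astype(int); cv2.imwrite("pics/p1.png",o[max(0,v-150):v+150,max(0,u-200):u+200])
show((.4425,-.2305,.12),26.8)
```

```text
[ 0.48215565  0.02741987 -0.69753751] 0.3945755
[0.48178027 0.02504322 0.42508768] 0.56829596
xyz [-2.45, 2.25, 0.75] twist [0.0, -0.0, 2.31]
```

View pics/p1.png

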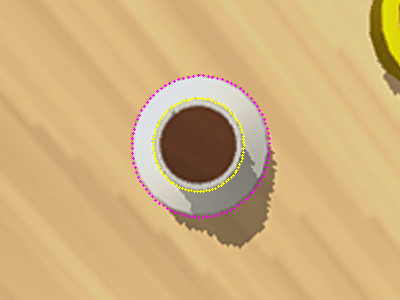

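The small lid sits centred on its pot, about 2 mm off in the fit. The square lid is next, so I refit the pile from image H.

Run:
```python
from fit import *
C,im,_,s=pickle.load(open("H.pkl","rb")); H=(C,im); B=pickle.load(open("B.pkl","rb"))
it=[]
for k,x0 in dict(lid_square=(.4425,-.2305,-1.103),lid_round=(.4417,-.231,0),lid_oblong=(.444,-.2253,-.65)).items():
    q,c=fit([H],k,x0,.01,x0[2]); print(k,q,c); it.append((k,q))
o=draw(C,im,it,3); cv2.imwrite("pics/H2.png",o[330:780,600:1050])
show((it[0][1][0],it[0][1][1],.1),26.8)
```

```text
lid_square [ 0.4444945 -0.2278784 -1.0954386] 0.2681587
lid_round [ 0.44183375 -0.23070978 -0.15486558] 0.33474743
lid_oblong [ 0.44296039 -0.22774247 -0.64855976] 0.43339455
xyz [-2.39, 2.25, 1.08] twist [0.0, -0.0, 2.31]
```

View pics/H2.png

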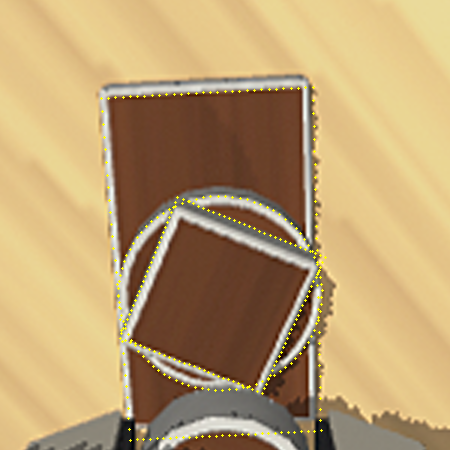

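The square lid shifted by about 3 mm and now fits at (.4445, -.2279, yaw -62.8°).

Emit:
jog_arm --moves '[{"xyz": [-2.39, 2.25, 1.08], "twist": [0, 0, 2.28], "grip": -0.45}, {"xyz": [-2.39, 2.25, 1.08], "twist": [0, 0, 2.28], "grip": -0.45}, {"xyz": [-2.39, 2.25, 1.08], "twist": [0, 0, 2.28], "grip": -0.45}, {"xyz": [-2.39, 2.25, 1.08], "twist": [0, 0, 2.28], "grip": -0.45}, {"xyz": [-2.39, 2.25, 1.08], "twist": [0, 0, 2.28], "grip": -0.45}]'

```text
clock: 6.9
position: [0.445, -0.2279, 0.0989]
ee_rot: [-3.053, -0.736, 0.001]
force: [-0.7, 1.5, -0.8]
width: 0.729
```

Run:
```python
from h import *
print(arm.observe()["width"],arm.observe()["position"])
show((.4445,-.2279,.042),27.2)
```

```text
0.7285068605425263 [ 0.44499651 -0.22787166  0.09894981]
xyz [-0.01, -0.0, 0.95] twist [-0.01, 0.0, -0.01]
```

Emit:
jog_arm --moves '[{"xyz": [0, 0, 0.6], "twist": [0, 0, 0], "grip": -0.45}, {"xyz": [0, 0, 0.95], "twist": [0, 0, 0], "grip": -0.45}, {"xyz": [0, 0, 0.95], "twist": [0, 0, 0], "grip": 0}, {"xyz": [0, 0, 0.95], "twist": [0, 0, 0], "grip": 0.3}, {"xyz": [0, 0, 0.95], "twist": [0, 0, 0], "grip": 0.4}]' --force 8

```text
clock: 7.52
position: [0.4455, -0.2277, 0.044]
ee_rot: [3.053, 0.738, 0.003]
force: [0.5, 1.6, 2.3]
width: 0.478
```

Run:
```python
from h import *
s=arm.observe();print(s["width"]*.092,s["position"],s["force"])
R=Rot.from_rotvec(s["ee_rot"]);print("lid in tool",R.inv().apply(np.array([.4445,-.2279,.028])-s["position"]))
```

```text
0.043989568533447515 [ 0.44550031 -0.22768751  0.04404652] [0.54629189 1.62928951 2.31483809]
lid in tool [-0.00101079 -0.00028954  0.01604466]
```

Emit:
jog_arm --moves '[{"xyz": [0, 0, -0.8], "twist": [0, 0, 0], "grip": 0.4}, {"xyz": [0, 0, -1.8], "twist": [0, 0, 0], "grip": 0.4}, {"xyz": [0, 0, -2.0], "twist": [0, 0, 0], "grip": 0.4}, {"xyz": [0, 0, -2.0], "twist": [0, 0, 0], "grip": 0.4}]'

```text
clock: 8.02
position: [0.445, -0.2283, 0.164]
ee_rot: [3.052, 0.736, 0.003]
force: [-1.6, -0.1, -1.2]
width: 0.477
```

Run:
```python
from fit import *
s=arm.observe();print(s["width"]*.092,s["position"])
V=(cam("wrist"),arm.get_image("wrist")); pickle.dump(V,open("H3.pkl","wb"))
for k,x0 in dict(lid_round=(.4417,-.231,0),lid_oblong=(.444,-.2253,-.65)).items():
    print(k,*fit([V],k,x0,.01,x0[2]))
show((.581,-.196,.165),60)
```

```text
0.04390945989231153 [ 0.44502485 -0.22825612  0.16402701]
lid_round [ 0.4443401  -0.23012285  0.16804185] 0.4016764461994171
lid_oblong [ 0.44418362 -0.22611944 -0.65367398] 0.7462266
xyz [2.27, 0.57, -0.04] twist [0.0, 0.0, -3.29]
```

Emit:
jog_arm --moves '[{"xyz": [2.27, 0.57, -0.04], "twist": [0, 0, -3.27], "grip": 0.4}, {"xyz": [2.27, 0.57, -0.04], "twist": [0, 0, -3.27], "grip": 0.4}, {"xyz": [2.27, 0.57, -0.04], "twist": [0, 0, -3.27], "grip": 0.4}, {"xyz": [2.27, 0.57, -0.04], "twist": [0, 0, -3.27], "grip": 0.4}, {"xyz": [2.27, 0.57, -0.04], "twist": [0, 0, -3.27], "grip": 0.4}]'

```text
clock: 8.7
position: [0.5796, -0.1969, 0.1639]
ee_rot: [-2.725, -1.559, 0.004]
force: [-0.9, 0.6, -1.2]
width: 0.478
```

Run:
```python
from fit import *
s=arm.observe();print(s["width"]*.092,s["position"])
V=(cam("wrist"),arm.get_image("wrist")); pickle.dump(V,open("Q.pkl","wb"))
q,c=fit([V],"pot_square",(.6212,-.1264),.012,1.048); print(q,c,np.degrees(q[2]))
cv2.imwrite("pics/Q.png",draw(V[0],V[1],[("pot_square",q)],1))
yaw=np.degrees(q[2]); d=np.radians(yaw); p=q[:2]+.0012*np.array([np.cos(d),np.sin(d)])
print(p); show((*p,.1),yaw)
```

```text
0.044016117128795565 [ 0.57955188 -0.19685877  0.16393591]
[ 0.62374787 -0.12769825  1.04503227] 1.0579903 59.875938758924235
[ 0.62435012 -0.12666032]
xyz [1.39, 0.05, 1.07] twist [-0.01, 0.01, -0.03]
```

View pics/Q.png

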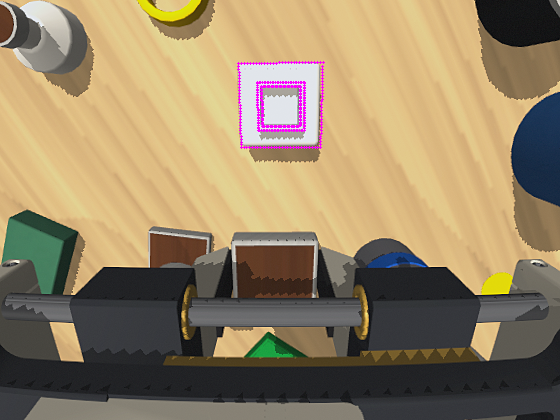

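The held square lid is aligned at (275,265) and the square pot is at (281,106). The fit is within about 2 px, so I use the mean of it and B.

Run:
```python
from h import *
show((.623,-.126,.1),60)
```

```text
xyz [1.39, 0.03, 1.07] twist [-0.01, 0.01, -0.04]
```

Emit:
jog_arm --moves '[{"xyz": [0.8, 0.03, 0.3], "twist": [0, 0, 0], "grip": 0.4}, {"xyz": [1.39, 0.03, 0.8], "twist": [0, 0, 0], "grip": 0.4}, {"xyz": [1.39, 0.03, 1.07], "twist": [0, 0, 0], "grip": 0.4}, {"xyz": [1.39, 0.03, 1.07], "twist": [0, 0, 0], "grip": 0.4}]'

```text
clock: 9.25
position: [0.6229, -0.1264, 0.0999]
ee_rot: [-2.724, -1.563, 0.005]
force: [-0.4, 0.4, -0.3]
width: 0.478
```

Run:
```python
from h import *
print(arm.observe()["position"])
show((.623,-.126,.079),60)
```

```text
[ 0.62286835 -0.12640792  0.09985518]
xyz [0.01, -0.0, 0.35] twist [-0.01, 0.01, -0.03]
```

Emit:
jog_arm --moves '[{"xyz": [0, 0, 0.25], "twist": [0, 0, 0], "grip": 0.4}, {"xyz": [0, 0, 0.35], "twist": [0, 0, 0], "grip": 0.4}, {"xyz": [0, 0, 0.36], "twist": [0, 0, 0], "grip": 0.4}, {"xyz": [0, 0, 0.36], "twist": [0, 0, 0], "grip": 0.4}]'

```text
clock: 9.75
position: [0.6249, -0.1254, 0.0798]
ee_rot: [2.723, 1.566, 0.0]
force: [-0.2, -0.4, -0.6]
width: 0.478
```

Emit:
jog_arm --moves '[{"xyz": [0, 0, 0.0], "twist": [0, 0, 0], "grip": 0.2}, {"xyz": [0, 0, 0], "twist": [0, 0, 0], "grip": -0.1}, {"xyz": [0, 0, 0], "twist": [0, 0, 0], "grip": -0.4}, {"xyz": [0, 0, 0], "twist": [0, 0, 0], "grip": -0.5}]'

```text
clock: 10.25
position: [0.6248, -0.1251, 0.0796]
ee_rot: [2.723, 1.567, 0.0]
force: [0.9, 0.3, -0.9]
width: 0.715
```

Emit:
jog_arm --moves '[{"xyz": [0, 0, -0.5], "twist": [0, 0, 0], "grip": -0.5}, {"xyz": [0, 0, -1.3], "twist": [0, 0, 0], "grip": -0.5}, {"xyz": [-1.3, 0, -1.6], "twist": [0, 0, 0], "grip": -0.7}, {"xyz": [-1.3, 0, -1.6], "twist": [0, 0, 0], "grip": -0.7}, {"xyz": [-1.3, 0, -1.6], "twist": [0, 0, 0], "grip": -0.7}]'

```text
clock: 10.88
position: [0.5849, -0.1943, 0.1757]
ee_rot: [2.725, 1.562, -0.001]
force: [-0.4, 0.5, -0.4]
width: 0.848
```

Run:
```python
from fit import *
V=(cam("wrist"),arm.get_image("wrist"))
q,c=fit([V],rect(.044,.044,.076),(.6225,-.127),.015,1.047); print(q,c)
q2,c2=fit([V],rect(.064,.064,.044),(.6225,-.127),.012,1.047); print(q2,c2)
o=V[1].copy()
for P,col in ((rect(.044,.044,.076),q),(rect(.064,.064,.044),q2)):
    cc,ss=np.cos(col[2]),np.sin(col[2])
    for u,v in proj(V[0],P@np.array([[cc,ss,0],[-ss,cc,0],[0,0,1]])+[col[0],col[1],0]): o[int(round(v)),int(round(u))]=(0,255,255)
cv2.imwrite("pics/p2.png",cv2.resize(o[20:220,170:400],None,fx=2.5,fy=2.5))
show((.4443,-.2302,.1),40)
```

```text
[ 0.62055668 -0.13144143  1.04152185] 0.46668821573257446
[ 0.62367095 -0.12777155  1.06100621] 0.71426874
xyz [-1.73, -1.72, 1.26] twist [-0.0, -0.0, 1.98]
```

View pics/p2.png

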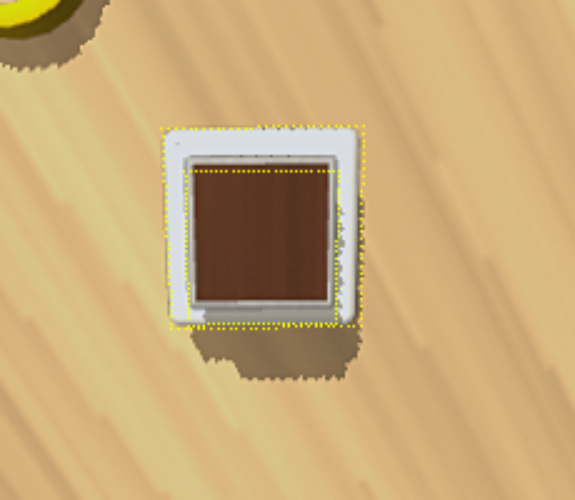

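Run:
```python
from h import *
C=cam("wrist")
a=pix(C,[274.2,112.4],.076)[0]; b=pix(C,[274.6,110.2],.044)[0]; print(a,b,a-b)
```

```text
[ 0.62350704 -0.12496877  0.076     ] [ 0.62423315 -0.12427965  0.044     ] [-0.00072611 -0.00068912  0.032     ]
```

The square lid is centred within about 1 mm: the lid's picture centre back-projects to within 1 mm of the pot body's. Now the big round lid, after a fresh look from a standoff.

Run:
```python
from h import *
show((.391,-.275,.17),40)
```

```text
xyz [-2.82, -2.11, 0.09] twist [-0.0, -0.0, 1.98]
```

Emit:
jog_arm --moves '[{"xyz": [-2.82, -2.11, 0.09], "twist": [0, 0, 1.98], "grip": -0.9}, {"xyz": [-2.82, -2.11, 0.09], "twist": [0, 0, 1.98], "grip": -0.9}, {"xyz": [-2.82, -2.11, 0.09], "twist": [0, 0, 1.98], "grip": -0.9}, {"xyz": [-2.82, -2.11, 0.09], "twist": [0, 0, 1.98], "grip": -0.9}, {"xyz": [-2.82, -2.11, 0.09], "twist": [0, 0, 1.98], "grip": -0.9}]'

```text
clock: 11.55
position: [0.3903, -0.2747, 0.1698]
ee_rot: [-2.951, -1.074, 0.001]
force: [1.7, 0.2, -0.2]
width: 0.95
```

Run:
```python
from fit import *
V=(cam("wrist"),arm.get_image("wrist")); pickle.dump(V,open("R.pkl","wb")); print(arm.observe()["position"])
it=[]
for k,x0 in dict(lid_round=(.4435,-.2305,0),lid_oblong=(.444,-.2265,-.65)).items():
    q,c=fit([V],k,x0,.01,x0[2]); print(k,q,c); it.append((k,q))
cv2.imwrite("pics/R.png",draw(*V,it,2)[0:480,240:880])
show((*it[0][1][:2],.08),40)
```

```text
[ 0.39189133 -0.27420029  0.1699644 ]
lid_round [ 0.44189477 -0.23067994  0.14888557] 0.2993834
lid_oblong [ 0.44318171 -0.22762155 -0.65340402] 0.33397114
xyz [1.1, -0.02, 1.5] twist [-0.0, -0.0, 0.01]
```

View pics/R.png

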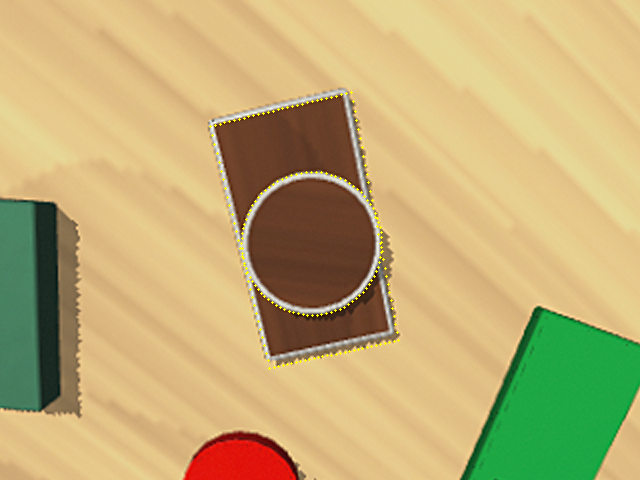

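Both outlines match: the round lid at (312,242) in the crop and the oblong under it. The neighbouring red disc and green plates are clear of the jaws.

Emit:
jog_arm --moves '[{"xyz": [1.1, -0.02, 0.8], "twist": [0, 0, 0], "grip": -1}, {"xyz": [1.1, -0.02, 1.5], "twist": [0, 0, 0], "grip": -1}, {"xyz": [1.1, -0.02, 1.5], "twist": [0, 0, 0], "grip": -1}, {"xyz": [1.1, -0.02, 1.5], "twist": [0, 0, 0], "grip": -1}]'

```text
clock: 12.1
position: [0.4419, -0.2314, 0.0808]
ee_rot: [2.951, 1.077, 0.001]
force: [-0.1, -0.7, 0.6]
width: 1.0
```

Run:
```python
from h import *
print(arm.observe()["width"],arm.observe()["position"])
show((.442,-.2308,.028),40)
```

```text
1.0004133225930425 [ 0.44185853 -0.2314498   0.08081714]
xyz [0.01, -0.01, 0.88] twist [0.0, -0.0, 0.01]
```

Emit:
jog_arm --moves '[{"xyz": [0, 0, 0.5], "twist": [0, 0, 0], "grip": -1}, {"xyz": [0, 0, 0.88], "twist": [0, 0, 0], "grip": -1}, {"xyz": [0, 0, 0.88], "twist": [0, 0, 0], "grip": -0.4}, {"xyz": [0, 0, 0.88], "twist": [0, 0, 0], "grip": -0.1}, {"xyz": [0, 0, 0.88], "twist": [0, 0, 0], "grip": 0.1}]' --force 10

```text
clock: 12.72
position: [0.4417, -0.2325, 0.0287]
ee_rot: [2.95, 1.074, 0.003]
force: [0.5, 0.2, 0.3]
width: 0.726
```

Run:
```python
from h import *
s=arm.observe();print(s["width"]*.092,s["position"],s["force"])
R=Rot.from_rotvec(s["ee_rot"]);print("lid in tool",R.inv().apply(np.array([.442,-.2307,.014])-s["position"]))
```

```text
0.0668273089343119 [ 0.44174741 -0.23245332  0.02874225] [0.48009006 0.17014539 0.32815004]
lid in tool [ 0.00130597 -0.00121468  0.01474079]
```

Emit:
jog_arm --moves '[{"xyz": [0, 0, 0], "twist": [0, 0, 0], "grip": 0.1}, {"xyz": [0, 0, 0], "twist": [0, 0, 0], "grip": 0.1}, {"xyz": [0, 0, 0], "twist": [0, 0, 0], "grip": 0.1}]'

```text
clock: 13.1
position: [0.4415, -0.2323, 0.0283]
ee_rot: [2.951, 1.075, 0.002]
force: [-1.1, -0.4, 9.7]
width: 0.651
```

Run:
```python
from h import *
s=arm.observe();print(s["width"]*.092,s["position"],s["force"])
R=Rot.from_rotvec(s["ee_rot"]);print("lid in tool",R.inv().apply(np.array([.442,-.2307,.014])-s["position"]))
```

```text
0.059899656435430354 [ 0.44146056 -0.23227612  0.0282764 ] [-1.08312154 -0.38465607  9.721737  ]
lid in tool [ 0.00141965 -0.00088254  0.01427573]
```

Emit:
jog_arm --moves '[{"xyz": [0, 0, -0.4], "twist": [0, 0, 0], "grip": 0.1}, {"xyz": [0, 0, -1.2], "twist": [0, 0, 0], "grip": 0.1}, {"xyz": [0, 0, -2.2], "twist": [0, 0, 0], "grip": 0.1}, {"xyz": [0, 0, -2.6], "twist": [0, 0, 0], "grip": 0.1}, {"xyz": [0, 0, -2.6], "twist": [0, 0, 0], "grip": 0.1}]'

```text
clock: 13.72
position: [0.442, -0.2324, 0.1855]
ee_rot: [2.949, 1.074, 0.005]
force: [-0.0, -0.7, -1.0]
width: 0.651
```

Run:
```python
from fit import *
s=arm.observe();print(s["width"]*.092,s["position"])
V=(cam("wrist"),arm.get_image("wrist")); pickle.dump(V,open("H4.pkl","wb"))
print(fit([V],"lid_oblong",(.4432,-.2276),.012,-.653))
show((.588,.083,.185),40)
```

```text
0.05988652433351562 [ 0.44196782 -0.23239781  0.18551013]
(array([ 0.44608306, -0.22607819, -0.65039256]), np.float64(1.2233860492706299))
xyz [5.25, -2.45, -0.02] twist [0.01, -0.0, 0.0]
```

Distance 348 mm, so 6 rows or more.

Emit:
jog_arm --moves '[{"xyz": [5.25, -2.45, 0], "twist": [0, 0, 0], "grip": 0.1}, {"xyz": [5.25, -2.45, 0], "twist": [0, 0, 0], "grip": 0.1}, {"xyz": [5.25, -2.45, 0], "twist": [0, 0, 0], "grip": 0.1}, {"xyz": [5.25, -2.45, 0], "twist": [0, 0, 0], "grip": 0.1}, {"xyz": [5.25, -2.45, 0], "twist": [0, 0, 0], "grip": 0.1}]'

```text
clock: 14.4
position: [0.5724, 0.0531, 0.1815]
ee_rot: [-2.952, -1.075, 0.004]
force: [0.9, 0.4, 0.2]
width: 0.649
```

Emit:
jog_arm --moves '[{"xyz": [0.5, -0.2, 0], "twist": [0, 0, 0], "grip": 0.1}, {"xyz": [0.5, -0.2, 0], "twist": [0, 0, 0], "grip": 0.1}, {"xyz": [0.5, -0.2, 0], "twist": [0, 0, 0], "grip": 0.1}]'

```text
clock: 14.78
position: [0.587, 0.0788, 0.1818]
ee_rot: [2.952, 1.075, -0.005]
force: [0.9, -0.3, -0.9]
width: 0.649
```

Run:
```python
from fit import *
s=arm.observe();print(s["width"]*.092,s["position"])
V=(cam("wrist"),arm.get_image("wrist")); pickle.dump(V,open("RP.pkl","wb"))
q,c=fit([V],"pot_round",(.649,.1344),.015); print(q,c)
cv2.imwrite("pics/RP.png",draw(V[0],V[1],[("pot_round",q)],1))
y=np.radians(40); p=q[:2]-.0014*np.array([np.cos(y),np.sin(y)]); print(p); show((*p,.11),40)
```

```text
0.059714017531982376 [0.58697645 0.07883817 0.18175626]
[0.64947824 0.13446691 0.58314177] 0.43641263246536255
[0.64840577 0.13356701]
xyz [1.38, -0.05, 1.2] twist [-0.0, 0.01, -0.01]
```

View pics/RP.png

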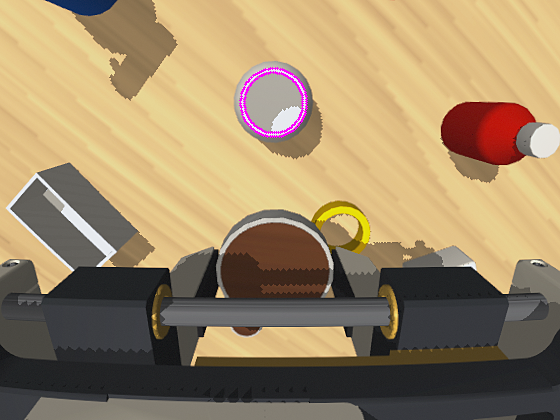

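The rim fit is excellent: pot_round at (273,102), matching B and the corrected top value. The big round lid is held flat at (276,255).

Emit:
jog_arm --moves '[{"xyz": [0.8, -0.05, 0.3], "twist": [0, 0, 0], "grip": 0.1}, {"xyz": [1.38, -0.05, 0.8], "twist": [0, 0, 0], "grip": 0.1}, {"xyz": [1.38, -0.05, 1.2], "twist": [0, 0, 0], "grip": 0.1}, {"xyz": [1.38, -0.05, 1.2], "twist": [0, 0, 0], "grip": 0.1}]'

```text
clock: 15.32
position: [0.6478, 0.1333, 0.1089]
ee_rot: [2.952, 1.073, -0.008]
force: [0.2, -0.4, 0.8]
width: 0.649
```

Run:
```python
from h import *
print(arm.observe()["position"])
show((.6484,.1336,.0855),40)
```

```text
[0.64777251 0.13331552 0.10891564]
xyz [0.01, 0.0, 0.39] twist [-0.01, 0.03, -0.01]
```

Emit:
jog_arm --moves '[{"xyz": [0.01, 0, 0.25], "twist": [0, 0, 0], "grip": 0.1}, {"xyz": [0.01, 0, 0.37], "twist": [0, 0, 0], "grip": 0.1}, {"xyz": [0.01, 0, 0.39], "twist": [0, 0, 0], "grip": 0.1}, {"xyz": [0.01, 0, 0.39], "twist": [0, 0, 0], "grip": 0.1}]'

```text
clock: 15.82
position: [0.65, 0.1359, 0.0883]
ee_rot: [2.952, 1.075, 0.001]
force: [1.0, -0.1, -0.2]
width: 0.648
```

Emit:
jog_arm --moves '[{"xyz": [0, 0, 0], "twist": [0, 0, 0], "grip": 0}, {"xyz": [0, 0, 0], "twist": [0, 0, 0], "grip": -0.4}, {"xyz": [0, 0, 0], "twist": [0, 0, 0], "grip": -0.8}, {"xyz": [0, 0, 0], "twist": [0, 0, 0], "grip": -0.8}]'

```text
clock: 16.32
position: [0.6499, 0.1359, 0.088]
ee_rot: [2.952, 1.075, 0.0]
force: [-0.2, -0.2, -0.0]
width: 0.866
```

Emit:
jog_arm --moves '[{"xyz": [0, 0, -0.5], "twist": [0, 0, 0], "grip": -0.8}, {"xyz": [0, 0, -1.3], "twist": [0, 0, 0], "grip": -0.8}, {"xyz": [-1.4, 0, -1.7], "twist": [0, 0, 0], "grip": -0.9}, {"xyz": [-1.4, 0, -1.7], "twist": [0, 0, 0], "grip": -0.9}, {"xyz": [-1.4, 0, -1.7], "twist": [0, 0, 0], "grip": -0.9}]'

```text
clock: 16.95
position: [0.585, 0.0802, 0.191]
ee_rot: [2.952, 1.072, 0.001]
force: [1.3, -0.5, -0.0]
width: 0.952
```

Run:
```python
from fit import *
V=(cam("wrist"),arm.get_image("wrist"))
q,c=fit([V],circ(.03,.084),(.649,.1344),.015); print(q,c)
q2,c2=fit([V],circ(.03,.070),(.649,.1344),.015); print("if low",q2,c2)
o=V[1].copy()
for u,v in proj(V[0],circ(.03,.084)+[*q[:2],0]): o[int(round(v)),int(round(u))]=(0,255,255)
cv2.imwrite("pics/p3.png",o)
show((.390,-.295,.2),52.6)
```

```text
[ 0.65012648  0.13728022 -0.37539039] 0.4060344994068146
if low [ 0.64921026  0.13787314 -0.28286644] 0.40234375
xyz [-6.53, 2.71, -0.16] twist [0.01, -0.0, -1.26]
```

View pics/p3.png

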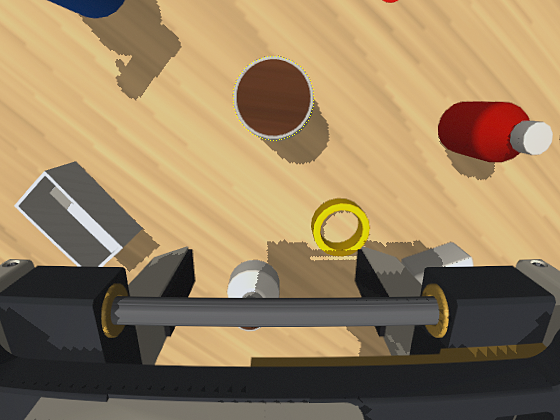

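The big round lid is on its pot (273,98), about 3 mm off in the fit. Now the oblong lid.

Emit:
jog_arm --moves '[{"xyz": [-6.5, 2.7, -0.16], "twist": [0, 0, -1.26], "grip": -1}, {"xyz": [-6.5, 2.7, -0.16], "twist": [0, 0, -1.26], "grip": -1}, {"xyz": [-6.5, 2.7, -0.16], "twist": [0, 0, -1.26], "grip": -1}, {"xyz": [-6.5, 2.7, -0.16], "twist": [0, 0, -1.26], "grip": -1}, {"xyz": [-6.5, 2.7, -0.16], "twist": [0, 0, -1.26], "grip": -1}]'

```text
clock: 17.62
position: [0.4419, -0.1966, 0.1969]
ee_rot: [-2.815, -1.395, -0.001]
force: [0.8, -0.1, 0.5]
width: 1.0
```

Run:
```python
from h import *
show((.390,-.295,.2),52.6)
```

```text
xyz [-1.83, 0.31, -0.05] twist [0.0, -0.0, 0.01]
```

Emit:
jog_arm --moves '[{"xyz": [-1.83, 0.31, 0], "twist": [0, 0, 0], "grip": -1}, {"xyz": [-1.83, 0.31, 0], "twist": [0, 0, 0], "grip": -1}, {"xyz": [-1.83, 0.31, 0], "twist": [0, 0, 0], "grip": -1}, {"xyz": [-1.83, 0.31, 0], "twist": [0, 0, 0], "grip": -1}]'

```text
clock: 18.12
position: [0.391, -0.2932, 0.1967]
ee_rot: [-2.815, -1.394, -0.001]
force: [-0.1, 1.0, -0.0]
width: 1.004
```

Run:
```python
from fit import *
V=(cam("wrist"),arm.get_image("wrist")); pickle.dump(V,open("O.pkl","wb")); print(arm.observe()["position"])
q,c=fit([V],"lid_oblong",(.444,-.2265),.012,-.65); print(q,c)
cv2.imwrite("pics/O.png",draw(*V,[("lid_oblong",q)],2)[0:480,240:880])
yaw=90+np.degrees(q[2]); print(yaw); show((*q[:2],.08),yaw)
```

```text
[ 0.39126002 -0.29272143  0.1968222 ]
[ 0.4430894  -0.22759431 -0.653585  ] 0.33766788
52.55233773847767
xyz [1.39, 0.03, 1.95] twist [-0.0, -0.01, 0.02]
```

View pics/O.png

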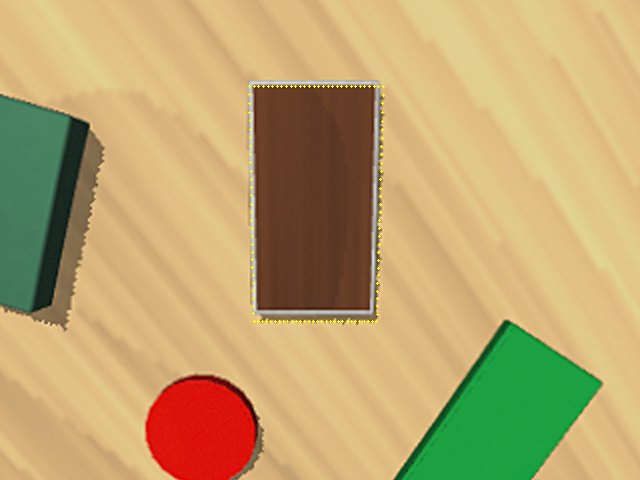

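The oblong lid is clear at (314,198) in the crop. The fit grabbed the shadow edge, so the true centre is about 2.6 mm further along tool x, at (.4447, -.2255). That agrees with A.

Emit:
jog_arm --moves '[{"xyz": [1.43, 0.02, 0.8], "twist": [0, 0, 0], "grip": -1}, {"xyz": [1.43, 0.02, 1.95], "twist": [0, 0, 0], "grip": -1}, {"xyz": [1.43, 0.02, 1.95], "twist": [0, 0, 0], "grip": -1}, {"xyz": [1.43, 0.02, 1.95], "twist": [0, 0, 0], "grip": -1}, {"xyz": [1.43, 0.02, 1.95], "twist": [0, 0, 0], "grip": -1}]'

```text
clock: 18.8
position: [0.4438, -0.2264, 0.081]
ee_rot: [2.814, 1.394, 0.001]
force: [-0.2, -0.2, 0.5]
width: 1.007
```

Run:
```python
from h import *
print(arm.observe()["position"])
show((.4447,-.2255,.0145),52.6)
```

```text
[ 0.44377111 -0.2264059   0.08101472]
xyz [0.02, 0.0, 1.11] twist [0.01, -0.0, 0.01]
```

Emit:
jog_arm --moves '[{"xyz": [0.02, 0, 0.6], "twist": [0, 0, 0], "grip": -1}, {"xyz": [0.02, 0, 1.0], "twist": [0, 0, 0], "grip": -1}, {"xyz": [0.02, 0, 1.1], "twist": [0, 0, 0], "grip": -0.7}, {"xyz": [0.02, 0, 1.1], "twist": [0, 0, 0], "grip": -0.2}, {"xyz": [0.02, 0, 1.1], "twist": [0, 0, 0], "grip": 0.1}]' --force 12

```text
clock: 19.42
position: [0.4445, -0.2261, 0.0153]
ee_rot: [2.815, 1.391, 0.002]
force: [0.0, -0.2, 0.5]
width: 0.725
```

Emit:
jog_arm --moves '[{"xyz": [0, 0, 0], "twist": [0, 0, 0], "grip": 0.1}, {"xyz": [0, 0, 0], "twist": [0, 0, 0], "grip": 0.1}, {"xyz": [0, 0, 0], "twist": [0, 0, 0], "grip": 0.1}]' --force 12

```text
clock: 19.8
position: [0.4443, -0.226, 0.0151]
ee_rot: [2.815, 1.392, 0.002]
force: [-0.3, 0.7, 8.2]
width: 0.674
```

Run:
```python
from h import *
s=arm.observe();print(s["width"]*.092,s["position"],s["force"])
R=Rot.from_rotvec(s["ee_rot"]);print("lid in tool",R.inv().apply(np.array([.4447,-.2255,0])-s["position"]))
```

```text
0.0620029629622418 [ 0.4443427  -0.2260416   0.01511662] [-0.33287186  0.65167966  8.15324121]
lid in tool [ 6.43825364e-04 -7.40855852e-05  1.51166506e-02]
```

Emit:
jog_arm --moves '[{"xyz": [0, 0, -0.4], "twist": [0, 0, 0], "grip": 0.1}, {"xyz": [0, 0, -1.2], "twist": [0, 0, 0], "grip": 0.1}, {"xyz": [0, 0, -2.2], "twist": [0, 0, 0], "grip": 0.1}, {"xyz": [0, 0, -3.0], "twist": [0, 0, 0], "grip": 0.1}, {"xyz": [0, 0, -3.0], "twist": [0, 0, 0], "grip": 0.1}]'

```text
clock: 20.42
position: [0.4458, -0.2264, 0.1981]
ee_rot: [2.811, 1.39, 0.007]
force: [0.1, -0.8, -0.7]
width: 0.676
```

Run:
```python
from h import *
s=arm.observe();print(s["width"]*.092,s["position"])
show((.4215,.137,.2),80)
```

```text
0.06215545601397329 [ 0.44575512 -0.22640337  0.19811313]
xyz [4.57, -4.0, -0.06] twist [0.05, 0.0, -2.74]
```

Emit:
jog_arm --moves '[{"xyz": [4.57, -4.0, 0], "twist": [0, 0, -2.74], "grip": 0.1}, {"xyz": [4.57, -4.0, 0], "twist": [0, 0, -2.74], "grip": 0.1}, {"xyz": [4.57, -4.0, 0], "twist": [0, 0, -2.74], "grip": 0.1}, {"xyz": [4.57, -4.0, 0], "twist": [0, 0, -2.74], "grip": 0.1}, {"xyz": [4.57, -4.0, 0], "twist": [0, 0, -2.74], "grip": 0.1}]'

```text
clock: 21.05
position: [0.4218, 0.0877, 0.1934]
ee_rot: [-2.406, -2.019, 0.001]
force: [1.7, -0.2, -0.5]
width: 0.673
```

Run:
```python
from h import *
s=arm.observe();print(s["width"]*.092,s["position"])
show((.4215,.137,.2),80)
```

```text
0.061886668469378306 [0.42180188 0.08767642 0.19336368]
xyz [0.81, -0.15, -0.11] twist [-0.0, 0.0, -0.0]
```

Emit:
jog_arm --moves '[{"xyz": [0.1, -0.15, -0.1], "twist": [0, 0, 0], "grip": 0.1}, {"xyz": [0.1, -0.15, -0.1], "twist": [0, 0, 0], "grip": 0.1}]'

```text
clock: 21.3
position: [0.4142, 0.0937, 0.1997]
ee_rot: [-2.404, -2.022, 0.001]
force: [0.5, -0.1, -0.9]
width: 0.672
```

Run:
```python
from fit import *
s=arm.observe();print(s["width"]*.092,s["position"])
V=(cam("wrist"),arm.get_image("wrist")); pickle.dump(V,open("OP.pkl","wb"))
q,c=fit([V],"pot_oblong",(.4354,.2155),.015,-.175); print(q,np.degrees(q[2]),c)
cv2.imwrite("pics/OP.png",draw(V[0],V[1],[("pot_oblong",q)],1))
yaw=90+np.degrees(q[2]); y=np.radians(yaw); p=q[:2]-.0006*np.array([np.cos(y),np.sin(y)]); print(p,yaw); show((*p,.11),yaw)
```

```text
0.061826427325717526 [0.41421066 0.09367772 0.1996537 ]
[ 0.43606299  0.21622484 -0.17146771] -9.824376349280715 1.3140762
[0.43596062 0.21563364] 80.17562365071929
xyz [2.08, -0.01, 1.49] twist [-0.0, 0.01, -0.02]
```

View pics/OP.png

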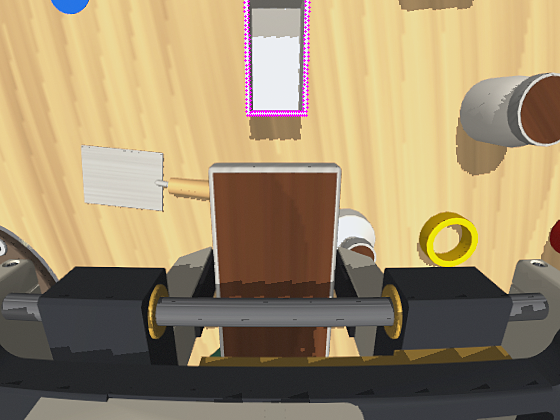

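The oblong pot is at (277,55), squared to the tool within about 0.2°. The fit agrees with B to under 1 mm.

Emit:
jog_arm --moves '[{"xyz": [1.0, 0, 0.0], "twist": [0, 0, 0], "grip": 0.1}, {"xyz": [2.08, 0, 0.4], "twist": [0, 0, 0], "grip": 0.1}, {"xyz": [2.08, 0, 1.3], "twist": [0, 0, 0], "grip": 0.1}, {"xyz": [2.08, 0, 1.6], "twist": [0, 0, 0], "grip": 0.1}, {"xyz": [2.08, 0, 1.6], "twist": [0, 0, 0], "grip": 0.1}]'

```text
clock: 21.98
position: [0.4362, 0.2141, 0.1022]
ee_rot: [-2.408, -2.017, 0.007]
force: [0.0, 0.6, -0.3]
width: 0.672
```

Run:
```python
from h import *
s=arm.observe();print(s["position"],s["width"]*.092)
show((.4358,.2156,.068),80.2)
```

```text
[0.43620393 0.21413055 0.10215133] 0.061865470931271364
xyz [0.02, -0.01, 0.57] twist [-0.02, 0.02, -0.03]
```

Emit:
jog_arm --moves '[{"xyz": [0.01, 0, 0.3], "twist": [0, 0, 0], "grip": 0.1}, {"xyz": [0.01, 0, 0.5], "twist": [0, 0, 0], "grip": 0.1}, {"xyz": [0.01, 0, 0.55], "twist": [0, 0, 0], "grip": 0.1}, {"xyz": [0.01, 0, 0.55], "twist": [0, 0, 0], "grip": 0.1}]'

```text
clock: 22.48
position: [0.437, 0.217, 0.0713]
ee_rot: [2.406, 2.019, 0.0]
force: [0.5, -0.0, -0.9]
width: 0.677
```

Run:
```python
from h import *
s=arm.observe();print(s["position"],s["width"]*.092,s["force"])
show((.4358,.2156,.068),80.2)
```

```text
[0.43697707 0.21696235 0.07134603] 0.06228432837594542 [ 0.46631161 -0.03408468 -0.87679054]
xyz [-0.03, -0.02, 0.06] twist [0.0, -0.0, -0.02]
```

Emit:
jog_arm --moves '[{"xyz": [-0.02, -0.02, 0.05], "twist": [0, 0, 0], "grip": 0.1}, {"xyz": [-0.02, -0.02, 0.05], "twist": [0, 0, 0], "grip": 0}, {"xyz": [-0.02, -0.02, 0.05], "twist": [0, 0, 0], "grip": -0.4}, {"xyz": [-0.02, -0.02, 0.05], "twist": [0, 0, 0], "grip": -0.8}, {"xyz": [-0.02, -0.02, 0.05], "twist": [0, 0, 0], "grip": -0.9}]'

```text
clock: 23.1
position: [0.4353, 0.2162, 0.0681]
ee_rot: [2.406, 2.02, 0.0]
force: [0.2, 0.1, 0.8]
width: 0.869
```

Emit:
jog_arm --moves '[{"xyz": [0, 0, -0.5], "twist": [0, 0, 0], "grip": -0.9}, {"xyz": [0, 0, -1.4], "twist": [0, 0, 0], "grip": -1}, {"xyz": [0, 0, -2.4], "twist": [0, 0, 0], "grip": -1}, {"xyz": [-1.5, 0, -3], "twist": [0, 0, 0], "grip": -1}, {"xyz": [-1.6, 0, -3.2], "twist": [0, 0, 0], "grip": -1}]'

```text
clock: 23.72
position: [0.4181, 0.1198, 0.2609]
ee_rot: [2.406, 2.019, -0.0]
force: [0.4, -1.3, -0.3]
width: 0.994
```

Run:
```python
from fit import *
s=arm.observe();print(s["position"])
V=(cam("wrist"),arm.get_image("wrist")); pickle.dump(V,open("F.pkl","wb"))
q,c=fit([V],rect(.062,.11,.066),(.436,.2162),.015,-.1715); print(q,c)
o=V[1].copy(); cc,ss=np.cos(q[2]),np.sin(q[2])
for u,v in proj(V[0],rect(.062,.11,.066)@np.array([[cc,ss,0],[-ss,cc,0],[0,0,1]])+[*q[:2],0]):
    if 0<=v<419 and 0<=u<559: o[int(round(v)),int(round(u))]=(0,255,255)
T=arm.get_image("top"); cv2.imwrite("pics/topF.png",T)
cv2.imwrite("pics/F.png",o)
```

```text
[0.41814648 0.11980775 0.26094291]
[ 0.43541863  0.21740789 -0.17091444] 0.2684318423271179
```

The viewing limit is reached, so I check by numbers from here. The oblong lid fits at (.4354,.2174), about 1.4 mm from its pot, with a cost of 0.27. One raised view for a final numeric check of all four.

Run:
```python
from h import *
show((.47,.03,.38),0)
```

```text
xyz [-1.3, 1.1, -1.96] twist [0.02, -0.01, 7.97]
```

Emit:
jog_arm --moves '[{"xyz": [-1.3, 1.1, -1.96], "twist": [0, 0, 7.97], "grip": -1}, {"xyz": [-1.3, 1.1, -1.96], "twist": [0, 0, 7.97], "grip": -1}, {"xyz": [-1.3, 1.1, -1.96], "twist": [0, 0, 7.97], "grip": -1}, {"xyz": [-1.3, 1.1, -1.96], "twist": [0, 0, 7.97], "grip": -1}, {"xyz": [-1.3, 1.1, -1.96], "twist": [0, 0, 7.97], "grip": -1}]'

```text
clock: 24.45
position: [0.4704, 0.0338, 0.3774]
ee_rot: [-3.061, -0.706, -0.0]
force: [-0.6, -1.4, 0.2]
width: 1.002
```

Emit:
jog_arm --moves '[{"xyz": [0, 0, 0], "twist": [0, 0, 2.65], "grip": -1}, {"xyz": [0, 0, 0], "twist": [0, 0, 2.65], "grip": -1}, {"xyz": [0, 0, 0], "twist": [0, 0, 2.65], "grip": -1}, {"xyz": [0, 0, 0], "twist": [0, 0, 2.65], "grip": -1}]'

```text
clock: 24.95
position: [0.4701, 0.034, 0.3772]
ee_rot: [-3.142, 0.003, 0.001]
force: [0.6, -0.1, 0.2]
width: 0.999
```

Run:
```python
from fit import *
s=arm.observe();print(s["position"],s["ee_rot"])
V=(cam("wrist"),arm.get_image("wrist")); pickle.dump(V,open("F2.pkl","wb"))
for n,m,x0,yw in (("small",circ(.016,.072),(.4815,.0252),0),("square",rect(.044,.044,.076),(.6225,-.127),1.047),("round",circ(.03,.084),(.6495,.1345),0),("oblong",rect(.062,.11,.066),(.436,.2162),-.1715)):
    uv=proj(V[0],[(*x0,.07)])[0]; q,c=fit([V],m,x0,.012,yw); print(n,"px",np.round(uv),"lid-pot mm",np.round((q[:2]-x0)*1e3,1),"yaw",round(q[2],3),"cost",round(float(c),2))
for n,m,x0,yw in (("sq body",rect(.064,.064,.044),(.6225,-.127),1.047),("small body",circ(.029,.026),(.4815,.0252),0)):
    q,c=fit([V],m,x0,.012,yw); print(n,np.round((q[:2]-x0)*1e3,1),round(q[2],3),round(float(c),2))
```

```text
[0.47014109 0.03401166 0.37719286] [-3.14156555e+00  2.71184622e-03  8.50149185e-04]
small px [282. 157.] lid-pot mm [2. 2.] yaw 0.007 cost 0.46
square px [400.  49.] lid-pot mm [-1.4  2.5] yaw 1.061 cost 0.22
round px [196.  26.] lid-pot mm [-1.2  1.1] yaw 0.031 cost 0.73
oblong px [149. 189.] lid-pot mm [ 0.6 -2.3] yaw -0.175 cost 0.21
sq body [ 0.4 -0.3] 1.064 0.43
small body [0.9 0.4] 0.034 0.33
```

All four lids are within about 3 mm, and yaws match to 0.01 rad. Handing in.

```bash
python3 -c "
from cell import arm
print(arm.sign_off())"
```

```text
the job is handed in; nothing more can be done
None
```

I took the pile apart from the top down and put each lid on its own pot: small round, square, big round, then oblong. I handed the job in at about 25 s with the gripper open and raised clear of everything; the hand-in gave no verdict.

The last wrist-camera check put every lid within its limits (8 mm, 0.2 rad):

| Lid | Offset from its pot | Yaw error |
|---|---|---|
| small round | 2.8 mm | – |
| square | 2.9 mm | under 0.02 rad |
| big round | 1.6 mm | – |
| oblong | 2.4 mm | under 0.01 rad |

- **Pots:** the square and small pot bodies measured within 1 mm of where they stood. I did not re-measure the bodies of the other two afterwards.
- **Jar and bottle:** the arm kept well clear of the brush jar and spray bottle, but I did not check them again at the end.
- **Disagreements:** the top camera read 3–5 mm low in y against the wrist camera for three of the pots, so I used the wrist camera. Three outline fits went astray: the square lid in the pile, the square lid once placed, and the oblong lid on the table. I corrected those from the pictures or from other views.
- **Limits of the check:** I judged lid height and flatness from the outline fits at the expected heights and did not measure tilt. After 16 pictures the viewer refused more, so I never saw the oblong lid on its pot and checked it by fit only.

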